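# Set the cheese in the slicer's corner

### The arm

A 7-joint arm with a two-finger parallel gripper is mounted at the origin on the work surface. World frame = base frame: x ahead of the robot, y to its left, z up, the work surface at z = 0. Lengths are in m, angles in rad, forces in N, time in s.
With the tool pointing down it reaches from about 0.425 to 1.025 m from the base axis. Payload 9.4 kg.
Tool frame: the origin (TCP) lies midway between the tips of the shut fingers; the grasp point (between the pads) lies 19 mm behind it (arm.grasp_offset is the distance from the TCP to the grasp point, in m); z points along the fingers, y is the line along which they close (so a half turn about z gives the same grasp; the last joint's range is limited). The gripper opens to 93 mm and grips with 3 to 60 N. Pads are 15 mm wide; open, the fingers measure 128 mm over their backs; the gripper's body (75 mm by 188 mm) begins 65 mm behind the grasp point.
Start: joints at [-1.296, 0.599, -0.003, 1.599, 0.002, 0.943, -0.08], TCP at [0.25, 0.681, 0.184] pointing down, gripper open.
Joint ranges: [-2.57, 2.57], [-0.35, 1.97], [-1.29, 1.29], [0.11, 2.56], [-1.05, 4.19], [0.11, 1.86], [-2.63, 2.63]. Speed limits (rad/s): [2.22, 2.22, 3.01, 3.01, 3.14, 3.14, 3.14].

### API

Orientations are given as a rotation vector (axis times angle).
In Python, from workcell import arm, imaging, finish_job gives the robot as it stands.
- The arm moves only by the shell command python3 -m crank 'ROWS' [FORCE]. ROWS is JSON, a list that holds one entry, the list of rows, each a list of 5 numbers: the shift along the world's x, y, z in mm, then the turn about the world's z in degrees, then the opening, from 0 (shut) to 1 (fully open). A call has 1 to 10 rows; each row is the pose to reach, as a shift and turn from the pose commanded when the call began; what a row does not reach only later rows make up. A row lasts 1/8 s, in which the tool goes at most 62.5 mm and 10.7 degrees, less where a joint would pass 70% of its speed; a pose out of reach is approached as far as the arm can. A call with a gripper value outside its range is refused whole. The fingers move at their own pace and stop on an object; FORCE is the grip in N (left out, the last holds). Time passes only in rows, so rows that repeat a pose let the fingers close. It gives the time, the measured TCP pose, the force, the opening and the grip force at its end, in the units of the state.
- arm.get_obs(): the state, without advancing time (a new reading comes with each control period).
- imaging.read_camera(name): name is "scene" or "side" or "wrist"; returns (picture, depth): 420x560x3 uint8, red, green, blue; 420x560 float32, m along the optical axis (not along the pixel's ray), 0 where there is no reading.
- imaging.calibration(name): a dict with "mtx" (3x3 intrinsics, pixels), "R" (3x3) and "t" (3): a world point X has camera coordinates R X + t. Camera axes: x right, y down, z forward; pixel columns grow to the right and rows downward; lengths in m; the calibration is good to about 2 mm. A picture is of the moment at which its call begins: read the wrist's pose just before it. calibration takes no time and is no camera call; for the wrist camera it gives the pose at the moment of the call.
- finish_job(): hands the job in; it is judged then, once.
The state is a dict: "time_s": time; "qpos": joint angles; "qvel": joint speeds; "joint_efforts": joint torques, N m; "tool_pos": TCP position; "eef_rot": TCP orientation; "force": force on the tool from outside, world axes, zero at the start; "moment": the same for the moment, N m; "width": opening from 0.0 (shut) to 1.0 (fully open); "gripper_force": force on a finger pad.
Only numpy, scipy, OpenCV 4.12 (cv2) and the standard library are available. Lean on these libraries where they do the work, as an engineer would, in place of code of your own. Each camera call takes 0.05 s, during which the arm holds its last target. There are 200 camera calls.

### The job

Slide the empty carriage of the cheese slicer along its rods until its pointer clicks in between the two index bars. Then lift the large block of cheese from the wooden board, lay it flat on the carriage with its long side along the long fence, and press it fully home into the corner, against the fence and the end stop at once, with the carriage still clicked in. Finish while holding it pressed against both stops, do not let go, and leave everything else on the counter where it is.

Things in the scene. Friction and masses are not known exactly. Their poses are not given: they have to be found in the camera images.
- slicer: Fixed cheese slicer on the counter: wooden base 210 x 420 x 18 mm with two steel rods along its y (long) axis, a carriage on them and an upright steel wire bow, 155 mm high, across its +y end. Origin: on the counter, on the midline of the rods at half length (the base reaches x -120 to +90 mm, y -210 to +210 mm). Place and yaw vary.
- carriage (a joint): Carriage position along the slicer's +y in m, 0 to 0.17; the index station is at 0.130, starts are 0 to 0.06. Friction about 1.5 N. At the station a spring pin climbs the low bar (about 7 N for a few mm) and drops into the gap behind it (1 mm play); the higher second bar then holds the carriage against about 25 N further along +y.
- plate (a point): Centre of the top face of the aluminium carriage plate: 150 x 200 mm, 8 mm thick, sliding along the slicer's y with the slicer's orientation. It is 42 mm above the counter. An upright wooden post stands at its -y end, a low wooden fence along its +x edge, a low wooden end stop along its +y edge. In the corner the large cheese's origin is at x +35, y +35 mm, z 0 of this frame.
- post_top (a point): Centre of the top of the carriage's upright round wooden post, 24 mm in diameter, 45 mm tall above the plate, at x 0, y -80 mm of the carriage: the handle to push or pull the carriage by.
- index (a point): Pointer of the carriage: the dark pin on a 12 mm wide tab on its -x edge (x -90, y 0 mm of the carriage), level with the plate's top.
- station (a point): Fixed point of the slicer, level with the plate's top, where index is when the carriage is clicked in: over the gap between the two dark crosswise index bars on the steel strip of the base.
- fence: Long wooden fence on the carriage, 14 mm thick, 16 mm tall, along y. Origin: plate; its inner face is at x +60 mm and looks to -x.
- end_stop: Wooden end stop on the carriage, 14 mm thick, 16 mm tall, along x from x -63 mm to the fence. Origin: plate; its inner face is at y +85 mm and looks to -y.
- board: Fixed wooden cheese board 270 (x) x 200 (y) x 16 mm. Origin: centre of its underside.
- cheese: The large block of firm cheese, 50 (x) x 100 (y) x 50 (z) mm, about 0.26 kg, lying on the board. Origin: centre of its underside; y is its long axis.
- chunk: Small piece of the same cheese, 45 x 55 x 30 mm, on the board too; leave it. Origin: centre of its underside.
- jam: Jam jar 60 mm in diameter, 75 mm tall, beyond the slicer; leave it. Origin: centre of its underside.
- mug: White mug 80 mm in diameter, 90 mm tall; leave it. Origin: centre of its underside.
- bowl: White bowl 140 mm in diameter, 55 mm tall; leave it. Origin: centre of its underside.
- bottle: Glass bottle 72 mm in diameter, 250 mm tall, on the left; leave it. Origin: centre of its underside.
- spatula: Kitchen spatula lying on the left; leave it. Origin: centre of its underside.

How it is judged:
By the outcome, as a careful person would: the job done as asked, in the order asked, and still so for the second after the job is handed in, while the arm keeps its last pose, push and grip.
It also fails if it takes over 72 s, if anything falls off the work surface, if the arm or the gripper's body presses on something with over 40 N, if the wrist force passes 120 N, or if a joint passes its speed limit or range.

## Working session

There is one attempt and no reset: what is moved stays moved. The work goes in short steps, Python scripts to look and compute and a shell command to move; the robot and the scene stay as the last step left them, time stands still between calls to the robot, and variables do not carry over. Pictures are saved under pics/ and viewed, at most 10 in all, crops included, and the job is handed in when it is done.

```bash
mkdir -p pics; ls
cat > h.py <<'E'
import numpy as np, cv2
from workcell import arm, imaging
def cast(c,u,v,z):
    K,R,t=[np.array(c[k],float) for k in("mtx","R","t")]
    d=R.T@np.linalg.solve(K,[u,v,1]); o=-R.T@t.ravel()
    return o+d*(z-o[2])/d[2]
def cloud(c,D):
    K,R,t=[np.array(c[k],float) for k in("mtx","R","t")]
    v,u=np.indices(D.shape)
    P=np.stack([(u-K[0,2])/K[0,0]*D,(v-K[1,2])/K[1,1]*D,D],-1)
    return (P-t.ravel())@R
E
python3 - <<'E'
from h import *
for n in("scene","side"):
    p,d=imaging.read_camera(n); c=imaging.calibration(n)
    np.savez(n+".npz",p=p,d=d,K=c["mtx"],R=c["R"],t=c["t"]); cv2.imwrite(f"pics/{n}0.png",p[...,::-1])
    print(n,-np.array(c["R"]).T@np.array(c["t"]).ravel(),c["R"][2])
print(arm.get_obs())
E
```

```text
pics
scene [ 1.29098421 -0.92461622  0.91432509] [-0.50613523  0.63220705 -0.58663564]
side [ 0.30211319 -0.91076944  1.08456953] [ 0.20558891  0.65655607 -0.72571849]
{'time_s': 0.1, 'qpos': array([-1.29569399,  0.60009458, -0.00253539,  1.59999834,  0.00181913,
        0.94288928, -0.07978358]), 'qvel': array([-0.00017931, -0.00218062, -0.00064559, -0.00103181,  0.0005233 ,
       -0.00034639, -0.00034165]), 'joint_efforts': array([ 5.73656449e-03, -7.66555738e+01,  1.50255505e+00, -2.52934742e+01,
       -5.22532663e-02,  1.36177341e-02,  2.64884494e-05]), 'tool_pos': array([0.24969707, 0.68016027, 0.18352914]), 'eef_rot': array([-5.49624880e-01, -3.09304367e+00,  2.17491497e-03]), 'force': array([0.797879  , 0.49330501, 0.30207386]), 'moment': array([-0.06982685,  0.01865991, -0.05468717]), 'gripper_force': 0.0, 'width': 0.9981662744234279}
```

View pics/scene0.png

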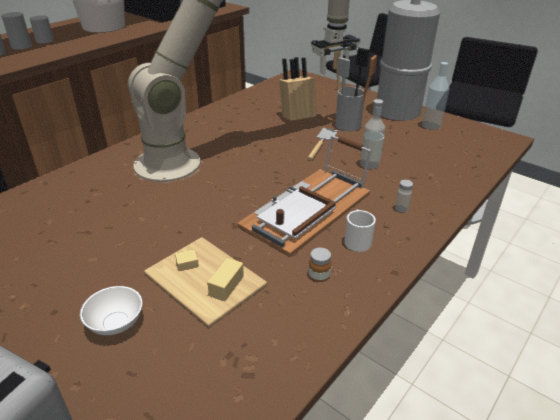

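View pics/side0.png

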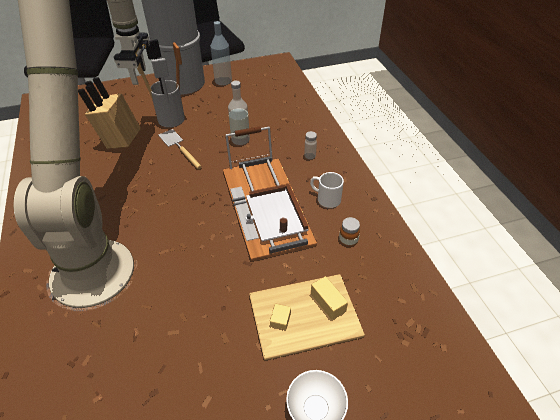

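The scene picture shows the post at (280,215), the cheese at (225,278), the chunk at (187,260), and the bow at the far end of the slicer. In the side picture the post is at (284,224), the cheese at (328,297), the plate at about (272,215) and the bow at (248,145).

```bash
cat > m.py <<'E'
from h import *
def rect(P):
    (c,s,a)=cv2.minAreaRect((P[:,:2]*1000).astype(np.float32)); return np.round(c,1),np.round(s,1),round(a,1),len(P)
def big(M):
    n,l,s,_=cv2.connectedComponentsWithStats(M.astype(np.uint8)); return l==1+s[1:,4].argmax()
if __name__=="__main__":
  for n in("scene","side"):
    f=np.load(n+".npz"); p,d=f["p"],f["d"]; c=dict(mtx=f["K"],R=f["R"],t=f["t"]); X=cloud(c,d); z=X[...,2]
    H=cv2.cvtColor(p,cv2.COLOR_RGB2HSV); print(n)
    roi=(d>0)&(abs(X[...,0]-.6)<.4)&(abs(X[...,1])<.6)
    pl=big(roi&(abs(z-.042)<.004)&(H[...,1]<60)&(H[...,2]>120)); print("plate",rect(X[pl]),np.median(z[pl]))
    ch=roi&(H[...,0]>20)&(H[...,0]<35)&(H[...,1]>90)
    for nm,zz in(("cheese",.066),("chunk",.046),("board",.016)):
        m=big(ch&(abs(z-zz)<.004)) ; print(nm,rect(X[m]),np.median(z[m]))
    po=roi&(abs(z-.087)<.005)&(abs(X[...,1]-X[pl][:,1].mean())<.12)&(abs(X[...,0]-X[pl][:,0].mean())<.12)
    q=big(po); print("post",rect(X[q]),np.median(z[q]),np.median(X[q],0))
    bo=roi&(z>.1)&(abs(X[...,0]-.6)<.25)&(abs(X[...,1])<.35); 
    if bo.any(): print("high",rect(X[bo]))
    ba=roi&(abs(z-.018)<.004)&(H[...,0]<18)&(H[...,1]>130)&(H[...,2]>100); print("base",rect(X[big(ba)]))
E
python3 m.py
python3 - <<'E'
import cv2
a=cv2.imread('pics/scene0.png')[150:260,220:390];b=cv2.imread('pics/side0.png')[115:275,205:335]
a=cv2.resize(a,(560,362),interpolation=2);cv2.imwrite('pics/a.png',a)
cv2.imwrite('pics/b.png',cv2.resize(b,None,fx=3.7,fy=3.7,interpolation=2))
E
```

```text
scene
plate (array([558.6,  29.8]), array([138. , 207.2]), 2.6, 1261) 0.043213370076274155
cheese (array([ 616.6, -314.3]), array([50.7, 89.9]), 15.1, 171) 0.0669669777076948
chunk (array([ 478.8, -327.8]), array([52. , 44.1]), 59.3, 82) 0.04699105782692677
board (array([ 542.6, -249.4]), array([3., 0.]), -117.4, 2) 0.017762669491303403
post (array([574.9, -52.1]), array([20.2, 22.7]), 39.6, 42) 0.08752895142563619 [ 0.57632832 -0.05331811  0.08752895]
high (array([646.4, 312.2]), array([ 37.5, 326.3]), 86.1, 324)
base (array([646.9,  96.1]), array([415.8,  46.1]), 89.7, 679)
side
plate (array([566.5,  29.9]), array([203.4, 142.8]), 88.9, 1626) 0.04250723698306595
cheese (array([ 619.5, -317.8]), array([ 49.1, 100.3]), 14.4, 529) 0.06610955043735126
chunk (array([ 479.3, -326.4]), array([54.5, 42.9]), 59.7, 284) 0.046377689149939894
board (array([ 544.1, -391.6]), array([ 65.7, 264.8]), 86.6, 1665) 0.01625968182414929
post (array([575.9, -50.5]), array([23.7, 18. ]), 72.0, 39) 0.0870519684462961 [ 0.5754203  -0.05301345  0.08705197]
high (array([649.9, 311.5]), array([ 36.2, 323.1]), 86.2, 289)
base (array([582.9, 232.5]), array([129.8,  77.5]), 89.2, 463)
```

View pics/b.png

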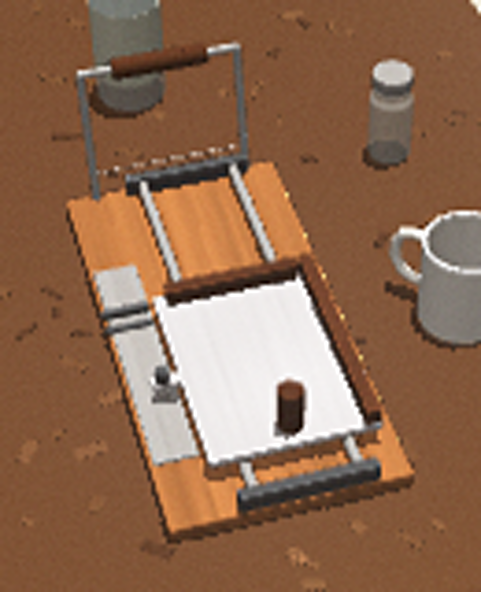

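The crop shows the fence on the right (+x), the end stop towards the bow (+y), the pointer at crop (160,372) and the two index bars at about (128,311) and (128,324). So slicer +y is close to world +y.

```bash
cat > e.py <<'E'
from m import *
for n in("scene","side"):
    f=np.load(n+".npz"); p,d=f["p"],f["d"]; c=dict(mtx=f["K"],R=f["R"],t=f["t"]); X=cloud(c,d); z=X[...,2]
    H=cv2.cvtColor(p,cv2.COLOR_RGB2HSV); print(n)
    R=(abs(X[...,0]-.58)<.12)&(abs(X[...,1]-.08)<.24)
    fe=big(R&(abs(z-.058)<.004)&(X[...,0]>.6)); print("fence",rect(X[fe]),np.median(z[fe]))
    es=big(R&(abs(z-.058)<.003)&(X[...,1]>.08)&(X[...,0]<.615)); print("stop",rect(X[es]),np.median(z[es]))
    ba=(abs(z-.018)<.004)&(abs(X[...,0]-.58)<.16)&(abs(X[...,1]-.08)<.3)&(H[...,2]>70)
    P=X[ba]*1000; e=[]
    for y in range(-100,300,10):
        s=P[abs(P[:,1]-y)<6]
        if len(s)>5: e.append((y,s[:,0].min(),s[:,0].max()))
    e=np.array(e); print(np.round(e[::3],0).tolist()); print("L",np.polyfit(e[:,0],e[:,1],1),"R",np.polyfit(e[:,0],e[:,2],1),P[:,1].min(),P[:,1].max())
    W=X[(z>.1)&(abs(X[...,0]-.58)<.2)&(X[...,1]>.1)&(X[...,1]<.36)&(z<.165)]*1000
    print("bow",len(W),W[:,0].min(),W[:,0].max(),np.polyfit(W[:,0],W[:,1],1))
c=np.load("side.npz");c=dict(mtx=c["K"],R=c["R"],t=c["t"])
g=lambda u,v,z:np.round(cast(c,205+u/3.7,115+v/3.7,z)*1000)
print("pin",g(160,372,.042),"bars",[g(128,v,.025) for v in(311,324)],"strip ends",g(112,268,.02),g(177,460,.02))
E
python3 e.py
```

```text
scene
fence (array([642.9,  30. ]), array([ 52.2, 204.8]), 9.9, 274) 0.05852469030963561
stop (array([564.2, 121.8]), array([19.9, 95.7]), 87.5, 85) 0.05845403455732521
[[-100.0, 453.0, 667.0], [-70.0, 456.0, 666.0], [-40.0, 454.0, 665.0], [-10.0, 458.0, 667.0], [20.0, 459.0, 667.0], [50.0, 455.0, 667.0], [80.0, 460.0, 667.0], [110.0, 457.0, 669.0], [140.0, 457.0, 669.0], [170.0, 463.0, 670.0], [200.0, 461.0, 669.0], [230.0, 462.0, 671.0], [260.0, 459.0, 670.0], [290.0, 463.0, 671.0]]
L [1.68528205e-02 4.57783701e+02] R [1.52266781e-02 6.66514221e+02] -115.09387052205273 312.30714106697997
bow 274 483.8777944519469 779.9901286787932 [-3.90030641e-02  3.41623295e+02]
side
fence (array([634.2,  29.4]), array([ 50. , 202.1]), 4.5, 232) 0.05769936543520475
stop (array([565.7, 121.6]), array([18.9, 97.7]), 88.9, 85) 0.05821742033450698
[[-100.0, 457.0, 664.0], [-70.0, 456.0, 664.0], [-40.0, 456.0, 664.0], [-10.0, 458.0, 666.0], [20.0, 458.0, 666.0], [50.0, 459.0, 740.0], [80.0, 459.0, 667.0], [110.0, 459.0, 669.0], [140.0, 461.0, 668.0], [170.0, 460.0, 670.0], [200.0, 462.0, 669.0], [230.0, 461.0, 670.0], [260.0, 462.0, 670.0], [290.0, 464.0, 671.0]]
L [2.00209086e-02 4.57597580e+02] R [3.62190743e-03 6.72765163e+02] -219.62394551061954 312.5591195173606
bow 256 488.79980969000377 778.5237226880066 [-2.64998370e-02  3.34902018e+02]
pin [489.  40.  42.] bars [array([484., 137.,  25.]), array([480., 121.,  25.])] strip ends [484. 201.  20.] [482. -41.  20.]
```

View pics/a.png

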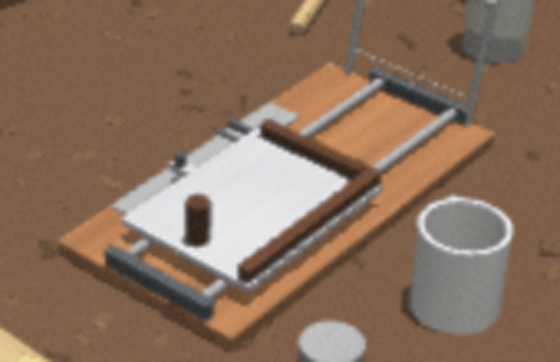

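Consistent result: slicer yaw is about −1°, and the midline is at x≈577. The post is at (576,−52.5) with its top at 87 mm, the plate centre at (577,27.5), and the cheese at (619,−317) with yaw 14.5°. I'll go to the post high over the clutter.

```bash
python3 -m crank '[[[0,0,62,0,1],[0,0,124,0,1],[0,-5,186,0,1],[25,-55,230,-10,1],[50,-112,230,-20,1],[75,-168,230,-30,1],[100,-224,230,-40,1],[125,-280,230,-50,1],[150,-336,230,-60,1],[176,-392,230,-70,1]]]' 30
python3 -m crank '[[[25,-57,0,0,1],[50,-114,0,0,1],[75,-171,0,0,1],[100,-228,0,0,1],[125,-285,0,0,1],[150,-341,-20,0,1],[150,-341,-80,0,1],[150,-341,-140,0,1],[150,-341,-200,0,1],[150,-341,-200,0,1]]]'
python3 - <<'E'
from h import *
from scipy.spatial.transform import Rotation as R
o=arm.get_obs(); print(o["tool_pos"],R.from_rotvec(o["eef_rot"]).as_matrix()[:,1],o["force"])
E
```

```text
time_s: 1.35
tool_pos: [0.4256, 0.2876, 0.4143]
eef_rot: [-2.231, -2.212, 0.0]
force: [0.8, 0.3, 0.0]
width: 1.001
gripper_force: 0.0
time_s: 2.6
tool_pos: [0.5725, -0.0509, 0.211]
eef_rot: [-2.221, -2.214, 0.01]
force: [0.4, 0.7, 1.2]
width: 0.996
gripper_force: 0.0
[ 0.57247623 -0.05093126  0.21096392] [ 0.99996266 -0.00292695 -0.00813081] [0.35506127 0.66618364 1.21709608]
```

```bash
python3 -m crank '[[[3,-2,-50,-1,1],[3,-2,-100,-1,1],[3,-2,-140,-1,1],[3,-2,-156,-1,1],[3,-2,-156,-1,1],[3,-2,-156,-1,0],[3,-2,-156,-1,0],[3,-2,-156,-1,0],[3,-2,-156,-1,0],[3,-2,-156,-1,0]]]' 25
```

```text
time_s: 3.85
tool_pos: [0.5783, -0.0533, 0.0584]
eef_rot: [2.244, 2.199, -0.0]
force: [-0.2, 0.4, 0.2]
width: 0.51
gripper_force: 0.0
```

```bash
python3 -m crank '[[[0,15,0,0,0],[0,30,0,0,0],[1,45,0,0,0],[1,60,0,0,0],[1,60,0,0,0],[1,60,0,0,0]]]'
```

```text
time_s: 4.6
tool_pos: [0.5793, 0.0065, 0.0584]
eef_rot: [2.243, 2.199, -0.0]
force: [0.2, 0.0, -0.1]
width: 0.006
gripper_force: 0.0
```

The fingers hadn't closed yet when I moved, so they left the post behind. I'll go back over it and regrip.

```bash
python3 -m crank '[[[0,0,60,0,1],[0,0,60,0,1],[-3,-60,60,0,1],[-3,-60,60,0,1],[-3,-60,60,0,1],[-3,-60,60,0,1],[-3,-60,60,0,1]]]'
python3 - <<'E'
from m import *
p,d=imaging.read_camera("side");c=imaging.calibration("side");X=cloud(c,d)
cv2.imwrite("pics/b2.png",cv2.resize(p[115:275,205:335,::-1],None,fx=3.7,fy=3.7,interpolation=2))
z=X[...,2]; R=(abs(X[...,0]-.58)<.04)&(abs(X[...,1])<.2)
es=big((abs(X[...,0]-.56)<.05)&(abs(z-.058)<.003)&(X[...,1]>.08)&(X[...,1]<.25)); print("stop",rect(X[es]))
print(arm.get_obs()["width"])
E
```

```text
time_s: 5.48
tool_pos: [0.5763, -0.0522, 0.118]
eef_rot: [-2.242, -2.2, 0.0]
force: [-0.1, 0.3, 0.1]
width: 0.705
gripper_force: 0.0
stop (array([524. , 120.2]), array([16.4, 13.1]), 75.6, 14)
0.7483678447713883
```

View pics/b2.png

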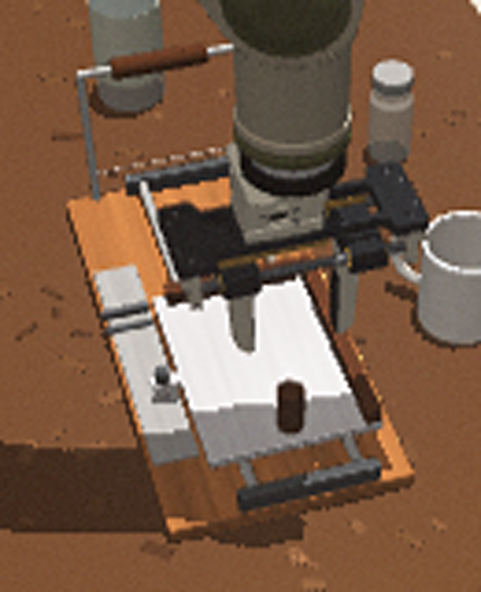

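The carriage hasn't moved: the post is still at (290,395) and the pin at (162,378). The fingertips, at (245,345) and (345,330), look too far +y, so I'll check that numerically.

Run:
```python
from h import *
c=imaging.calibration("side")
g=lambda u,v,z:np.round(cast(c,205+u/3.7,115+v/3.7,z)*1000)
K,R,t=[np.array(c[k],float) for k in("mtx","R","t")]
print("tips",g(245,347,.118),g(344,332,.118),"post",g(290,384,.087))
for P in([.576,-.052,.118],[.576,-.052,.087],[.576,0.0065,.118]):
    q=K@(R@np.array(P)+t.ravel()); q=q[:2]/q[2]; print((q-[205,115])*3.7)
print(arm.get_obs()["tool_pos"])
```

```text
tips [548. -23. 118.] [629. -32. 118.] post [579. -46.  87.]
[289.16228647 363.86353715]
[289.2084911  389.97548985]
[267.37847144 314.14940762]
[ 0.57633968 -0.05237608  0.11812009]
```

Run:
```python
from h import *
p,d=imaging.read_camera("side");c=imaging.calibration("side");X=cloud(c,d)
for u,vs in((245,(300,320,335,342,347,352)),(342,(290,310,320,328,334))):
  for v in vs: print(u,v,np.round(X[int(115+v/3.7),int(205+u/3.7)]*1000))
p,d=imaging.read_camera("wrist"); c=imaging.calibration("wrist")
cv2.imwrite("pics/w.png",p[...,::-1]); print(c["t"],-np.array(c["R"]).T@np.array(c["t"]).ravel(), arm.get_obs()["tool_pos"],arm.get_obs()["width"])
```

```text
245 300 [538. -61. 210.]
245 320 [537. -63. 192.]
245 335 [538. -59. 172.]
245 342 [537. -62. 167.]
245 347 [535. -66. 168.]
245 352 [537. -59. 152.]
342 290 [614. -60. 198.]
342 310 [614. -62. 180.]
342 320 [615. -62. 167.]
342 328 [615. -61. 158.]
342 334 [646.  22.  58.]
[-0.57753603 -0.05333199  0.31507058] [0.57777434 0.01693228 0.31867184] [ 0.57635465 -0.0526549   0.11822388] 0.8381192544113844
```

View pics/w.png

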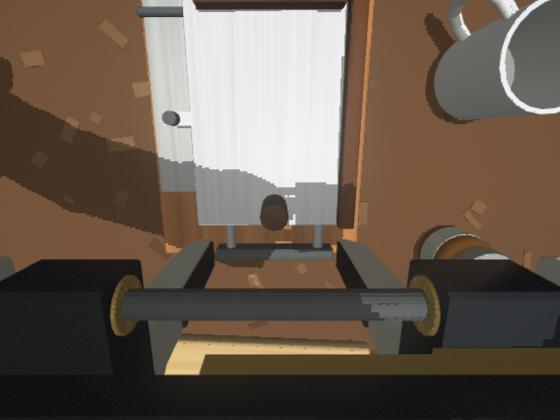

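The wrist picture has the post at (275,212), centred between the fingers. The fingers swing, so open tips sit higher than the TCP. The position is right and the close only needs more time.

```bash
python3 -m crank '[[[0,0,-30,0,0.6],[0,0,-60,0,0.6],[0,0,-60,0,0],[0,0,-60,0,0],[0,0,-60,0,0],[0,0,-60,0,0],[0,0,-60,0,0],[0,0,-60,0,0],[0,0,-60,0,0]]]' 25
```

```text
time_s: 6.75
tool_pos: [0.5763, -0.0533, 0.0584]
eef_rot: [2.244, 2.199, -0.0]
force: [-0.3, 1.2, -0.6]
width: 0.015
gripper_force: 0.0
```

Run:
```python
from m import *
p,d=imaging.read_camera("side");c=imaging.calibration("side");X=cloud(c,d)
a=cv2.resize(p[115:275,205:335,::-1],None,fx=3.7,fy=3.7,interpolation=2)
w,dw=imaging.read_camera("wrist"); cw=imaging.calibration("wrist"); Xw=cloud(cw,dw)
for v in(190,205,215,225):print(np.round(Xw[v,275]*1000))
b=cv2.resize(w[...,::-1],(319,240))
o=np.zeros((592,800,3),np.uint8);o[:,:481]=a[:592,:481];o[:240,481:]=b;cv2.imwrite("pics/c.png",o)
```

```text
[577. -24.  42.]
[577. -36.  42.]
[577. -37.  64.]
[577. -38.  87.]
```

View pics/c.png

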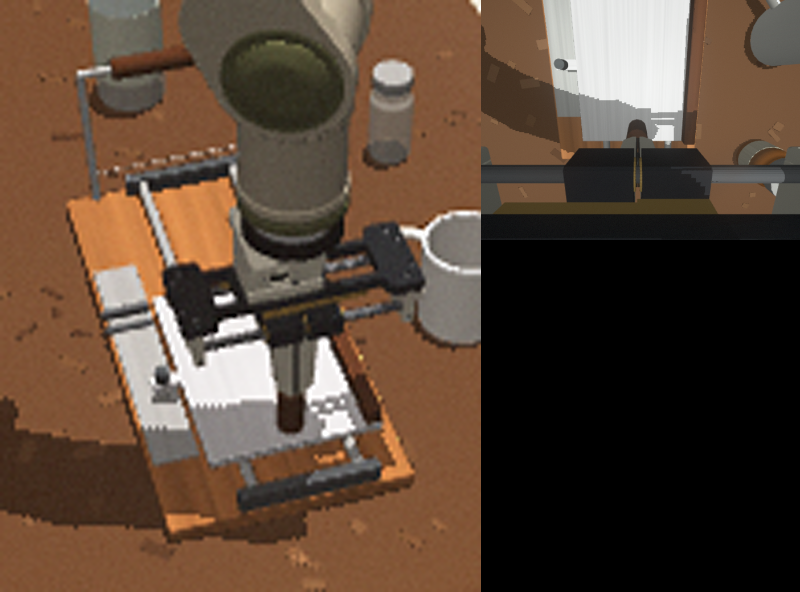

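The fingertips end at about (290,395), right on the post's top, though the TCP reads 58 mm. So the real tips seem about 30 mm above the stated TCP. I'll lift clear and measure that properly.

```bash
python3 -m crank '[[[0,0,60,0,0],[0,0,60,0,0],[0,0,60,0,0]]]'
python3 - <<'E'
from h import *
for n in("side","scene"):
    p,d=imaging.read_camera(n);c=imaging.calibration(n);X=cloud(c,d);o=arm.get_obs()["tool_pos"]
    m=(np.hypot(X[...,0]-o[0],X[...,1]-o[1])<.02)&(X[...,2]>.095)&(X[...,2]<.25); Q=X[m]*1000
    i=Q[:,2].argsort()[:6]; print(n,o,np.round(Q[i]).tolist())
    K,R,t=[np.array(c[k],float) for k in("mtx","R","t")]
    vs=np.argwhere(m); print("lowest row",vs[:,0].max(),[round(float((K@(R@np.array([o[0],o[1]-.007,z])+t.ravel()))[1]/(R@np.array([o[0],o[1]-.007,z])+t.ravel())[2]),1) for z in(.118,.13,.14,.15)])
E
```

```text
time_s: 7.22
tool_pos: [0.5762, -0.0529, 0.1182]
eef_rot: [2.243, 2.199, 0.001]
force: [-0.3, -0.6, -0.1]
width: 0.001
gripper_force: 0.0
side [ 0.57583126 -0.05286922  0.11768421] [[581.0, -62.0, 154.0], [573.0, -61.0, 154.0], [575.0, -62.0, 155.0], [585.0, -62.0, 156.0], [579.0, -61.0, 157.0], [588.0, -60.0, 158.0]]
lowest row 207 [215.2, 212.4, 210.1, 207.7]
scene [ 0.57561687 -0.05299326  0.11740811] [[574.0, -58.0, 150.0], [581.0, -62.0, 155.0], [576.0, -61.0, 156.0], [572.0, -65.0, 156.0], [576.0, -65.0, 158.0], [571.0, -63.0, 158.0]]
lowest row 194 [203.8, 200.4, 197.4, 194.5]
```

Both views agree: the tips are about 31 mm above the reported TCP. I'll plan every height from the tips instead.

```bash
python3 -m crank '[[[0,0,0,0,0.6],[0,0,0,0,0.6],[0,0,0,0,0.6],[0,0,-20,0,0.6],[0,0,-55,0,0.6],[0,0,-91,0,0.6],[0,0,-91,0,0],[0,0,-91,0,0],[0,0,-91,0,0],[0,0,-91,0,0]]]' 25
python3 -m crank '[[[0,0,0,0,0],[0,0,0,0,0],[0,0,0,0,0]]]'
```

```text
time_s: 8.57
tool_pos: [0.5755, -0.0532, 0.0284]
eef_rot: [-2.243, -2.198, 0.0]
force: [-5.0, -0.2, 6.6]
width: 0.252
gripper_force: 25.0
time_s: 8.95
tool_pos: [0.5755, -0.0532, 0.0284]
eef_rot: [-2.243, -2.198, -0.0]
force: [-3.5, -0.1, 5.5]
width: 0.256
gripper_force: 25.0
```

Post gripped (width 0.256 = 24 mm). Now I'll slide it.

```bash
python3 -m crank '[[[0,15,0,0,0],[0,30,0,0,0],[1,45,0,0,0],[1,60,0,0,0],[1,70,0,0,0],[1,70,0,0,0]]]'
python3 -m crank '[[[0,2,0,0,0],[0,4,0,0,0],[0,6,0,0,0],[0,6,0,0,0]]]'
python3 -m crank '[[[0,2,0,0,0],[0,4,0,0,0],[0,4,0,0,0]]]'
```

```text
time_s: 9.7
tool_pos: [0.5768, 0.0189, 0.0283]
eef_rot: [-2.241, -2.2, -0.002]
force: [-3.5, 1.1, 8.3]
width: 0.254
gripper_force: 25.0
time_s: 10.2
tool_pos: [0.5769, 0.0234, 0.0284]
eef_rot: [-2.243, -2.199, -0.001]
force: [-3.4, -0.1, 8.1]
width: 0.254
gripper_force: 25.0
time_s: 10.58
tool_pos: [0.577, 0.0274, 0.0284]
eef_rot: [-2.243, -2.199, -0.001]
force: [-3.6, -1.0, 8.0]
width: 0.25
gripper_force: 25.0
```

```bash
for i in 1 ; do python3 -m crank '[[[0,2,0,0,0],[0,3,0,0,0],[0,3,0,0,0]]]'
python3 -m crank '[[[0,2,0,0,0],[0,3,0,0,0],[0,3,0,0,0]]]'; done | grep -E "pos|^force"
```

```text
tool_pos: [0.577, 0.0303, 0.0284]
force: [-3.5, 0.1, 6.5]
tool_pos: [0.5771, 0.0319, 0.0284]
force: [-2.9, -4.3, 7.1]
```

```bash
(python3 -m crank '[[[0,2,0,0,0],[0,2,0,0,0]]]'
python3 -m crank '[[[0,2,0,0,0],[0,2,0,0,0]]]' )| grep -E "pos|^force"
```

```text
tool_pos: [0.5771, 0.0323, 0.0284]
force: [-3.2, -9.2, 6.3]
tool_pos: [0.5772, 0.0325, 0.0284]
force: [-4.0, -14.1, 6.7]
```

Run:
```python
from h import *
o=np.zeros((560,800,3),np.uint8)
p,_=imaging.read_camera("side");o[:,:400]=cv2.resize(p[175:245,220:270,::-1],(400,560),interpolation=2)
p,_=imaging.read_camera("scene");o[:400,400:]=cv2.resize(p[165:225,260:320,::-1],(400,400),interpolation=2)
cv2.imwrite("pics/d.png",o)
print(arm.get_obs()["tool_pos"],arm.get_obs()["force"])
```

```text
[0.57711087 0.03252001 0.02839667] [ -3.62711741 -13.8115061    6.92447226]
```

View pics/d.png

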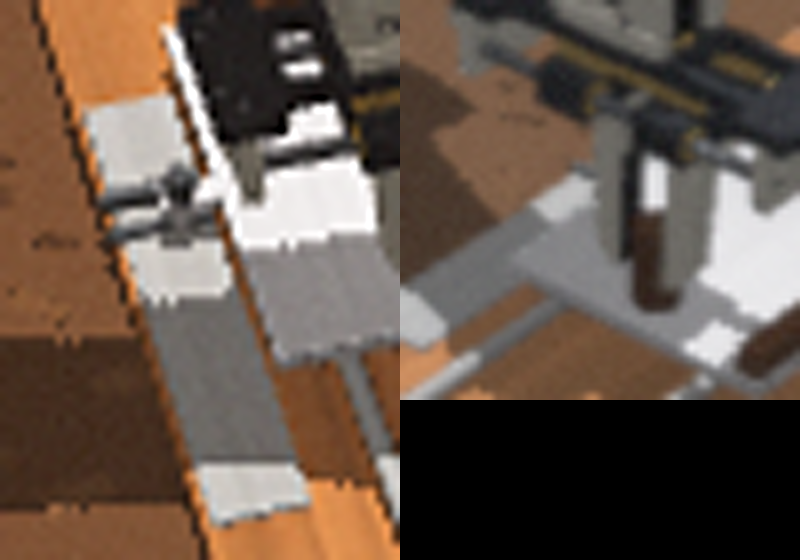

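The pin at (178,185–225) appears to stand between the two bars. I'll confirm with a gentle pull back, well under the 7 N release.

```bash
(python3 -m crank '[[[0,-3,0,0,0],[0,-5,0,0,0],[0,-5,0,0,0]]]'
python3 -m crank '[[[0,-1,0,0,0],[0,-1,0,0,0]]]';python3 -m crank '[[[0,-1,0,0,0],[0,-1,0,0,0]]]' )| grep -E "pos|^force"
```

```text
tool_pos: [0.5771, 0.0317, 0.0284]
force: [-3.5, -3.1, 7.4]
tool_pos: [0.5771, 0.0315, 0.0284]
force: [-3.2, 0.2, 7.1]
tool_pos: [0.577, 0.0309, 0.0284]
force: [-3.5, 0.4, 8.3]
```

```bash
(python3 -m crank '[[[0,-0.7,0,0,0],[0,-0.7,0,0,0]]]'
python3 -m crank '[[[0,-0.7,0,0,0],[0,-0.7,0,0,0]]]' )| grep -E "pos|^force"
```

```text
tool_pos: [0.577, 0.0303, 0.0284]
force: [-3.4, 1.1, 7.7]
tool_pos: [0.577, 0.0296, 0.0284]
force: [-4.1, 1.5, 7.0]
```

```bash
(python3 -m crank '[[[0,-0.7,0,0,0],[0,-0.7,0,0,0]]]'
python3 -m crank '[[[0,-0.7,0,0,0],[0,-0.7,0,0,0]]]' )| grep -E "pos|^force"
```

```text
tool_pos: [0.577, 0.0289, 0.0284]
force: [-3.8, 0.4, 7.6]
tool_pos: [0.577, 0.0282, 0.0284]
force: [-3.5, 1.6, 8.0]
```

It pulled back freely, so it had not clicked; the pin was only against the first bar. I'll push again in finer steps until it drops.

```bash
(python3 -m crank '[[[0,3,0,0,0],[0,3,0,0,0]]]';python3 -m crank '[[[0,1,0,0,0],[0,1,0,0,0]]]';python3 -m crank '[[[0,1,0,0,0],[0,1,0,0,0]]]';python3 -m crank '[[[0,1,0,0,0],[0,1,0,0,0]]]';python3 -m crank '[[[0,1,0,0,0],[0,1,0,0,0]]]';python3 -m crank '[[[0,1,0,0,0],[0,1,0,0,0]]]' )| grep -E "pos|^force"
```

```text
tool_pos: [0.577, 0.0308, 0.0284]
force: [-2.8, 0.7, 7.7]
tool_pos: [0.5771, 0.0314, 0.0284]
force: [-3.3, -1.1, 7.5]
tool_pos: [0.5771, 0.0318, 0.0284]
force: [-4.1, -3.7, 7.2]
tool_pos: [0.5771, 0.032, 0.0284]
force: [-3.2, -4.5, 6.5]
tool_pos: [0.5771, 0.0321, 0.0284]
force: [-3.3, -6.6, 6.5]
tool_pos: [0.5771, 0.0323, 0.0284]
force: [-3.0, -10.2, 6.8]
```

```bash
(python3 -m crank '[[[0,1,0,0,0],[0,1,0,0,0]]]';python3 -m crank '[[[0,1,0,0,0],[0,1,0,0,0]]]';python3 -m crank '[[[0,1,0,0,0],[0,1,0,0,0]]]' )| grep -E "pos|^force"
python3 - <<'E'
from m import *
p,d=imaging.read_camera("side");c=imaging.calibration("side");X=cloud(c,d);f=np.load("side.npz");X0=cloud(c,f["d"])
for A in(X0,X):
    z=A[...,2];m=(A[...,0]>.472)&(A[...,0]<.5)&(A[...,1]>0)&(A[...,1]<.2)&(z>.028)&(z<.075)
    Q=A[m]*1000; print(len(Q)); print(np.round(Q[Q[:,1].argsort()]).astype(int).tolist())
E
```

```text
tool_pos: [0.5771, 0.0324, 0.0284]
force: [-2.8, -11.8, 5.9]
tool_pos: [0.5771, 0.0324, 0.0284]
force: [-4.0, -14.6, 7.0]
tool_pos: [0.5771, 0.0329, 0.0284]
force: [-2.7, -15.0, 5.6]
47
[[481, 23, 42], [491, 23, 38], [488, 25, 42], [489, 26, 51], [498, 26, 42], [485, 27, 37], [495, 27, 38], [486, 27, 50], [495, 27, 42], [492, 27, 48], [485, 28, 40], [488, 28, 34], [479, 28, 42], [486, 28, 54], [489, 28, 52], [483, 28, 50], [498, 28, 35], [483, 29, 54], [492, 29, 41], [479, 29, 36], [489, 30, 42], [490, 30, 55], [486, 30, 43], [493, 30, 49], [480, 31, 44], [492, 31, 35], [483, 31, 38], [499, 31, 42], [493, 31, 53], [487, 31, 55], [483, 32, 42], [500, 33, 44], [481, 33, 45], [497, 33, 44], [488, 34, 56], [497, 34, 39], [485, 35, 52], [491, 35, 54], [485, 36, 55], [495, 119, 30], [475, 136, 29], [476, 137, 33], [489, 137, 28], [490, 137, 33], [486, 137, 29], [500, 139, 28], [494, 141, 28]]
41
[[497, 109, 43], [487, 110, 42], [497, 111, 46], [491, 111, 48], [487, 111, 49], [484, 111, 41], [491, 111, 57], [490, 112, 38], [488, 113, 52], [494, 113, 45], [480, 113, 35], [488, 114, 42], [497, 114, 34], [487, 114, 28], [489, 114, 55], [484, 114, 43], [481, 114, 44], [491, 114, 40], [486, 115, 55], [492, 115, 49], [481, 115, 38], [498, 115, 46], [487, 116, 31], [485, 116, 50], [495, 116, 37], [494, 116, 33], [485, 117, 44], [493, 118, 54], [490, 119, 54], [494, 121, 56], [496, 121, 41], [483, 121, 41], [487, 123, 52], [497, 124, 43], [491, 124, 54], [484, 125, 41], [488, 127, 52], [482, 136, 32], [487, 140, 31], [483, 140, 32], [473, 142, 29]]
```

The pin is at y≈116, the bars at about 120 and 138, so the gap is around 128. The first bar is being climbed, so I'll keep pushing with a growing but limited force.

```bash
(python3 -m crank '[[[0,1,0,0,0],[0,1,0,0,0]]]';python3 -m crank '[[[0,1,0,0,0],[0,1,0,0,0]]]' )| grep -E "pos|^force"
```

```text
tool_pos: [0.5771, 0.036, 0.0284]
force: [-4.2, -5.7, 6.7]
tool_pos: [0.5772, 0.0393, 0.0284]
force: [-2.4, -3.8, 6.1]
```

```bash
(python3 -m crank '[[[0,1,0,0,0],[0,1,0,0,0]]]';python3 -m crank '[[[0,1,0,0,0],[0,1,0,0,0]]]' )| grep -E "pos|^force"
```

```text
tool_pos: [0.5773, 0.041, 0.0284]
force: [-2.8, -1.5, 6.4]
tool_pos: [0.5772, 0.0424, 0.0284]
force: [-2.4, -1.3, 7.0]
```

```bash
(python3 -m crank '[[[0,1,0,0,0],[0,1,0,0,0]]]';python3 -m crank '[[[0,1,0,0,0],[0,1,0,0,0]]]';python3 -m crank '[[[0,1,0,0,0],[0,1,0,0,0]]]' )| grep -E "pos|^force"
```

```text
tool_pos: [0.5773, 0.0437, 0.0284]
force: [-2.7, 0.3, 7.4]
tool_pos: [0.5773, 0.045, 0.0284]
force: [-2.5, -0.0, 6.1]
tool_pos: [0.5773, 0.0456, 0.0284]
force: [-2.6, -1.2, 6.0]
```

```bash
(python3 -m crank '[[[0,1,0,0,0],[0,1,0,0,0]]]';python3 -m crank '[[[0,1,0,0,0],[0,1,0,0,0]]]' )| grep -E "pos|^force"
```

```text
tool_pos: [0.5773, 0.0464, 0.0284]
force: [-2.6, -1.0, 6.2]
tool_pos: [0.5773, 0.0473, 0.0284]
force: [-2.1, -1.6, 6.5]
```

```bash
(python3 -m crank '[[[0,1,0,0,0],[0,1,0,0,0]]]';python3 -m crank '[[[0,1,0,0,0],[0,1,0,0,0]]]' )| grep -E "pos|^force"
python3 - <<'E'
from m import *
p,d=imaging.read_camera("side");c=imaging.calibration("side");X=cloud(c,d);f=np.load("side.npz");X0=cloud(c,f["d"])
K,R,t=[np.array(c[k],float) for k in("mtx","R","t")]
z=X[...,2];m=(X[...,0]>.478)&(X[...,0]<.5)&(X[...,1]>.08)&(X[...,1]<.18)&(z>.045)&(z<.065)
print("pin",np.median(X[m],0)*1000,m.sum()); m0=(X0[...,0]>.478)&(X0[...,0]<.5)&(X0[...,1]>0)&(X0[...,1]<.08)&(X0[...,2]>.045)
print("pin0",np.median(X0[m0],0)*1000,m0.sum())
# bars in the first image: brightness along the strip midline
g=cv2.cvtColor(f["p"],cv2.COLOR_RGB2GRAY)
for x in(.472,.480):
  r=[]
  for y in range(104,152,2):
    q=K@(R@np.array([x,y/1000,.027])+t.ravel());q=q[:2]/q[2]; r.append((y,int(cv2.getRectSubPix(g,(1,1),tuple(map(float,q)))[0,0])))
  print(x,r)
E
```

```text
tool_pos: [0.5774, 0.0475, 0.0284]
force: [-2.0, -2.9, 6.0]
tool_pos: [0.5774, 0.0476, 0.0284]
force: [-3.5, -6.0, 6.2]
pin [489.05841805 133.01663273  52.87341217] 14
pin0 [487.49448214  29.92514162  52.44681164] 16
0.472 [(104, 208), (106, 207), (108, 204), (110, 200), (112, 158), (114, 112), (116, 93), (118, 95), (120, 108), (122, 133), (124, 158), (126, 179), (128, 196), (130, 180), (132, 111), (134, 40), (136, 49), (138, 68), (140, 91), (142, 117), (144, 144), (146, 173), (148, 201), (150, 212)]
0.48 [(104, 199), (106, 200), (108, 200), (110, 196), (112, 192), (114, 141), (116, 88), (118, 80), (120, 110), (122, 139), (124, 166), (126, 192), (128, 174), (130, 131), (132, 88), (134, 68), (136, 55), (138, 68), (140, 88), (142, 107), (144, 131), (146, 160), (148, 181), (150, 194)]
```

It has stopped at y=0.0475 with the force rising, which fits the pin resting on the second bar. I'll test with a gentle pull back.

```bash
(python3 -m crank '[[[0,-2,0,0,0],[0,-2,0,0,0]]]';python3 -m crank '[[[0,-1,0,0,0],[0,-1,0,0,0]]]';python3 -m crank '[[[0,-1,0,0,0],[0,-1,0,0,0]]]';python3 -m crank '[[[0,-1,0,0,0],[0,-1,0,0,0]]]' )| grep -E "pos|^force"
```

```text
tool_pos: [0.5774, 0.0471, 0.0284]
force: [-1.8, -1.4, 7.3]
tool_pos: [0.5773, 0.047, 0.0284]
force: [-2.7, -0.4, 6.5]
tool_pos: [0.5773, 0.0462, 0.0284]
force: [-2.6, 1.1, 7.2]
tool_pos: [0.5773, 0.0453, 0.0284]
force: [-2.8, 0.9, 7.3]
```

```bash
(python3 -m crank '[[[0,-1,0,0,0],[0,-1,0,0,0]]]';python3 -m crank '[[[0,-1,0,0,0],[0,-1,0,0,0]]]' )| grep -E "pos|^force"
```

```text
tool_pos: [0.5773, 0.045, 0.0284]
force: [-2.5, 2.9, 7.4]
tool_pos: [0.5773, 0.0448, 0.0284]
force: [-3.2, 5.7, 6.2]
```

Resisted in both directions now (forward stop .0475, back stop .045), so it's clicked in. I'll relax to the middle, release and head to the cheese.

```bash
python3 -m crank '[[[0,3,0,0,0],[0,3,0,0,0],[0,3,0,0,1],[0,3,0,0,1],[0,3,0,0,1],[0,3,0,0,1],[0,3,0,0,1],[0,3,40,0,1],[0,3,100,0,1],[0,3,120,0,1]]]' 
python3 -m crank '[[[7,-60,0,3,1],[14,-120,0,6,1],[21,-180,0,9,1],[28,-240,0,12,1],[35,-300,0,15,1],[42,-360,0,15.5,1],[42,-363,0,15.5,1],[42,-363,0,15.5,1]]]'
python3 - <<'E'
from m import *
p,d=imaging.read_camera("side");c=imaging.calibration("side");X=cloud(c,d);z=X[...,2]
H=cv2.cvtColor(p,cv2.COLOR_RGB2HSV)
po=big((abs(X[...,0]-.577)<.05)&(abs(X[...,1]-.04)<.06)&(abs(z-.087)<.004)); print("post",rect(X[po]),np.median(X[po],0))
pl=big((abs(X[...,0]-.577)<.12)&(abs(X[...,1]-.12)<.2)&(abs(z-.042)<.004)&(H[...,1]<60)&(H[...,2]>120)); print("plate",rect(X[pl]))
m=(X[...,0]>.478)&(X[...,0]<.5)&(X[...,1]>.08)&(X[...,1]<.18)&(z>.045)&(z<.065);print("pin",np.median(X[m],0),m.sum())
es=big((abs(X[...,0]-.56)<.05)&(abs(z-.058)<.003)&(X[...,1]>.18)&(X[...,1]<.28)); print("stop",rect(X[es]))
p,d=imaging.read_camera("wrist");c=imaging.calibration("wrist");X=cloud(c,d);z=X[...,2]
H=cv2.cvtColor(p,cv2.COLOR_RGB2HSV)
m=big((abs(z-.066)<.004)&(H[...,0]>20)&(H[...,0]<35)&(H[...,1]>90));print("cheese",rect(X[m]))
o=arm.get_obs();print(o["tool_pos"],o["eef_rot"],o["force"]); cv2.imwrite("pics/w2.png",p[...,::-1])
E
```

```text
time_s: 21.65
tool_pos: [0.5786, 0.0446, 0.1504]
eef_rot: [2.243, 2.197, 0.005]
force: [-0.1, 0.1, 0.3]
width: 0.995
gripper_force: 0.0
time_s: 22.65
tool_pos: [0.6189, -0.3179, 0.1468]
eef_rot: [-1.927, -2.48, -0.0]
force: [-0.2, 0.4, -0.5]
width: 1.002
gripper_force: 0.0
post (array([578.5,  49.1]), array([23. , 19.1]), 45.3, 32) [0.57767163 0.04838659 0.08669529]
plate (array([567.3, 127.5]), array([201.9, 146. ]), 90.0, 1412)
pin [0.48831358 0.12719439 0.05256402] 13
stop (array([591.6, 219.9]), array([36.8, 18.8]), 4.7, 35)
cheese (array([ 617.9, -314.4]), array([48.6, 95.9]), 15.5, 3308)
[ 0.61953108 -0.3160401   0.14705166] [-1.92389378e+00 -2.48225640e+00 -1.19919637e-03] [0.26365914 0.43403293 0.28748171]
```

```bash
python3 -m crank '[[[-1,-1,-50,0,1],[-1,-1,-100,0,1],[-1,-1,-140,0,1],[-1,-1,-140,0,1],[-1,-1,-140,0,0],[-1,-1,-140,0,0],[-1,-1,-140,0,0],[-1,-1,-140,0,0],[-1,-1,-140,0,0],[-1,-1,-140,0,0]]]' 35
python3 -m crank '[[[0,0,0,0,0],[0,0,0,0,0]]]'
```

```text
time_s: 24.0
tool_pos: [0.6185, -0.3191, 0.0077]
eef_rot: [1.926, 2.481, 0.0]
force: [-0.5, 1.2, 5.5]
width: 0.537
gripper_force: 35.0
time_s: 24.25
tool_pos: [0.6185, -0.3191, 0.0077]
eef_rot: [1.926, 2.481, 0.0]
force: [-1.2, 0.4, 5.6]
width: 0.532
gripper_force: 35.0
```

Cheese gripped at 50 mm. Lift it, turn to −1° and go above the plate, short of the corner.

```bash
python3 -m crank '[[[0,0,40,0,0],[0,0,90,0,0],[0,20,130,0,0],[-3,80,130,-4,0],[-6,140,130,-8,0],[-9,200,130,-12,0],[-12,260,130,-15.5,0],[-15,320,130,-15.5,0],[-18,380,130,-15.5,0],[-18,420,130,-15.5,0]]]'
python3 -m crank '[[[0,38,0,0,0],[0,38,0,0,0],[0,38,0,0,0]]]'
python3 - <<'E'
from m import *
o=arm.get_obs();print(o["tool_pos"],o["eef_rot"],o["force"])
a=np.zeros((400,800,3),np.uint8)
for i,n in enumerate(("side","wrist")):
    p,d=imaging.read_camera(n);c=imaging.calibration(n);X=cloud(c,d);H=cv2.cvtColor(p,cv2.COLOR_RGB2HSV)
    m=(H[...,0]>20)&(H[...,0]<35)&(H[...,1]>90)&(X[...,1]>0)&(X[...,1]<.3)&(X[...,2]>.09)
    if m.any(): m=big(m);z=X[m][:,2];print(n,z.min(),z.max(),m.sum(),rect(X[m][z>z.max()-.006]))
    a[:,i*400:i*400+400]=cv2.resize(p[110:270,200:360,::-1] if i==0 else p[...,::-1],(400,400))
cv2.imwrite("pics/e.png",a)
E
```

```text
time_s: 25.5
tool_pos: [0.5992, 0.1044, 0.1366]
eef_rot: [-2.24, -2.201, 0.001]
force: [0.3, -0.6, -2.3]
width: 0.537
gripper_force: 34.9
time_s: 25.88
tool_pos: [0.5999, 0.1383, 0.1369]
eef_rot: [2.244, 2.199, -0.002]
force: [-1.7, -0.6, -1.8]
width: 0.532
gripper_force: 34.9
[0.59990082 0.13828229 0.13692184] [ 2.24373670e+00  2.19868987e+00 -1.92468383e-03] [-1.69464404 -0.57587533 -1.78373347]
side 0.5707446211715554 0.5838270222507111 62 (array([126.4,  54.9]), array([ 8.3, 43. ]), 41.5, 30)
wrist 0.1736899623124675 0.33763597399047013 8284 (array([601.9, 207.2]), array([0., 0.]), 0.0, 46)
```

View pics/e.png

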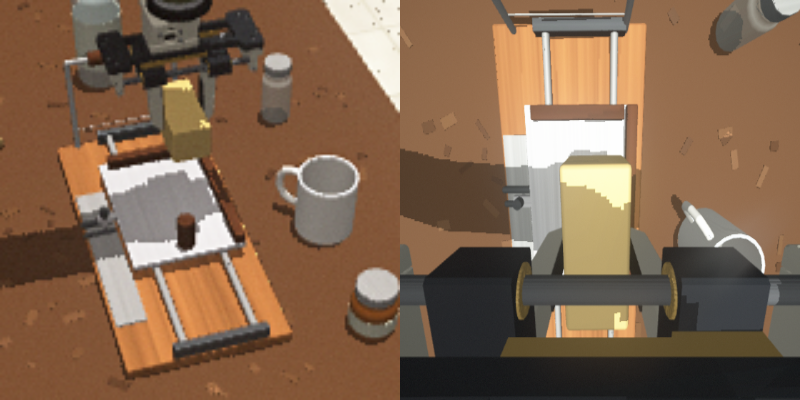

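The pointer is still between the bars and the cheese hangs in line with the fence. I'll check its level and edges with numbers.

Run:
```python
from m import *
p,d=imaging.read_camera("wrist");c=imaging.calibration("wrist");X=cloud(c,d);H=cv2.cvtColor(p,cv2.COLOR_RGB2HSV);z=X[...,2]
y=(H[...,0]>17)&(H[...,0]<35)&(H[...,1]>60)
m=y&(abs(z-.195)<.015)&(X[...,1]>.14);Q=X[m];k=np.linalg.lstsq(np.c_[Q[:,:2],np.ones(len(Q))],Q[:,2],rcond=None)[0]
print("slope x,y deg",np.degrees(k[:2]),"rms",np.std(Q[:,2]-np.c_[Q[:,:2],np.ones(len(Q))]@k),Q[:,1].min(),Q[:,1].max(),Q[:,2].mean())
e=[]
for yy in np.arange(.15,.185,.005):
    s=Q[abs(Q[:,1]-yy)<.003];e.append((yy,s[:,0].min(),s[:,0].max()))
e=np.array(e);print("x edges",e[:,1:].mean(0),"slope deg",np.degrees(np.polyfit(e[:,0],e[:,1],1)[0]),np.degrees(np.polyfit(e[:,0],e[:,2],1)[0]))
# fence inner edge on plate level, in plate
P=X[(abs(z-.058)<.003)&(X[...,0]>.6)&(X[...,1]>.1)&(X[...,1]<.23)];f=[]
for yy in np.arange(.12,.2,.01):
    s=P[abs(P[:,1]-yy)<.005]
    if len(s)>3:f.append((yy,s[:,0].min(),s[:,0].max()))
f=np.array(f);print("fence",np.round(f*1000).tolist())
P=X[(abs(z-.058)<.003)&(X[...,0]<.62)&(X[...,1]>.18)&(X[...,1]<.25)];print("stop y",[(round(a,2),np.round(1000*P[abs(P[:,0]-a)<.005][:,1].min()),np.round(1000*P[abs(P[:,0]-a)<.005][:,1].max())) for a in(.53,.56,.59,.61)])
```

```text
slope x,y deg [-0.42323337 -3.68259988] rms 0.001987493826202505 0.140004937243516 0.1898264174371741 0.19524544169901614
x edges [0.57613028 0.62540934] slope deg 1.1150240156096687 0.6896778606052949
fence [[120.0, 648.0, 735.0], [130.0, 647.0, 733.0], [140.0, 647.0, 653.0], [150.0, 648.0, 652.0], [160.0, 648.0, 653.0], [170.0, 642.0, 653.0], [180.0, 639.0, 653.0], [190.0, 640.0, 653.0], [200.0, 640.0, 654.0]]
stop y [(0.53, np.float64(216.0), np.float64(229.0)), (0.56, np.float64(215.0), np.float64(229.0)), (0.59, np.float64(215.0), np.float64(229.0)), (0.61, np.float64(215.0), np.float64(228.0))]
```

The +y end hangs about 3.7° low. I'll set it on the plate, ease the grip so it lies flat, and regrip. The gaps are about 14 mm to the fence and 25 mm to the stop.

```bash
python3 -m crank '[[[0,0,-40,0,0],[0,0,-80,0,0],[0,0,-93,0,0],[0,0,-97,0,0],[0,0,-99,0,0],[0,0,-99,0,0]]]'; python3 -m crank '[[[0,0,-2,0,0],[0,0,-2,0,0]]]'
```

```text
time_s: 26.78
tool_pos: [0.6009, 0.139, 0.0393]
eef_rot: [2.243, 2.198, 0.002]
force: [-0.1, 0.7, -2.5]
width: 0.532
gripper_force: 34.9
time_s: 27.02
tool_pos: [0.6004, 0.1391, 0.0366]
eef_rot: [2.243, 2.199, 0.001]
force: [-0.5, 0.1, -2.0]
width: 0.533
gripper_force: 34.9
```

```bash
(python3 -m crank '[[[0,0,-2,0,0],[0,0,-2,0,0]]]';python3 -m crank '[[[0,0,-1,0,0],[0,0,-1,0,0]]]')|grep -E "pos|^force"
```

```text
tool_pos: [0.6002, 0.139, 0.0342]
force: [-0.8, -0.3, -2.4]
tool_pos: [0.6003, 0.1389, 0.0337]
force: [-2.8, -0.0, 3.8]
```

```bash
python3 -m crank '[[[0,0,0,0,0.65],[0,0,0,0,0.65],[0,0,0,0,0.65],[0,0,0,0,0],[0,0,0,0,0],[0,0,0,0,0],[0,0,0,0,0]]]' 30
python3 - <<'E'
from m import *
p,d=imaging.read_camera("wrist");c=imaging.calibration("wrist");X=cloud(c,d);H=cv2.cvtColor(p,cv2.COLOR_RGB2HSV);z=X[...,2]
y=(H[...,0]>17)&(H[...,0]<35)&(H[...,1]>60)
m=y&(abs(z-.092)<.012)&(X[...,1]>.14);Q=X[m];k=np.linalg.lstsq(np.c_[Q[:,:2],np.ones(len(Q))],Q[:,2],rcond=None)[0]
print("slope deg",np.degrees(k[:2]),Q[:,1].max(),np.median(Q[:,2]),Q[:,0].min(),Q[:,0].max())
m=(X[...,0]>.478)&(X[...,0]<.5)&(X[...,1]>.08)&(X[...,1]<.18)&(z>.045)&(z<.065);print("pin",np.median(X[m],0),m.sum())
E
```

```text
time_s: 28.4
tool_pos: [0.6003, 0.1389, 0.0333]
eef_rot: [2.244, 2.199, -0.0]
force: [-0.2, -0.5, -0.3]
width: 0.534
gripper_force: 29.9
slope deg [ 0.07662244 -1.42374165] 0.19121444549920508 0.09197917103190165 0.575335268047149 0.6390372164539875
pin [0.49123231 0.13452621 0.05295983] 265
```

Lying flat now (top at 92 mm). Slide towards the corner.

```bash
(python3 -m crank '[[[4,6,0,0,0],[7,12,0,0,0],[10,18,0,0,0],[11,20,0,0,0],[11,20,0,0,0]]]';python3 -m crank '[[[2,0,0,0,0],[2,0,0,0,0]]]';python3 -m crank '[[[2,0,0,0,0],[2,0,0,0,0]]]')|grep -E "pos|^force"
```

```text
tool_pos: [0.6112, 0.1596, 0.0333]
force: [0.1, 0.6, -0.3]
tool_pos: [0.6136, 0.159, 0.0333]
force: [-0.4, 0.2, -0.7]
tool_pos: [0.614, 0.159, 0.0333]
force: [-5.0, 0.8, 5.0]
```

Fence contact at x≈0.614 as expected. Next the end stop.

```bash
(python3 -m crank '[[[0,2,0,0,0],[0,2,0,0,0]]]';python3 -m crank '[[[0,1,0,0,0],[0,1,0,0,0]]]';python3 -m crank '[[[0,1,0,0,0],[0,1,0,0,0]]]')|grep -E "pos|^force"
```

```text
tool_pos: [0.614, 0.1595, 0.0333]
force: [-6.2, -2.0, 4.4]
tool_pos: [0.6141, 0.1597, 0.0333]
force: [-4.9, -4.5, 4.3]
tool_pos: [0.6142, 0.1603, 0.0334]
force: [-5.3, -6.0, 4.7]
```

```bash
(python3 -m crank '[[[1,1,0,0,0],[1,1,0,0,0]]]';python3 -m crank '[[[1,1,0,0,0],[1,1,0,0,0],[1,1,0,0,0]]]')|grep -E "pos|^force"
python3 - <<'E'
from m import *
p,d=imaging.read_camera("wrist");c=imaging.calibration("wrist");X=cloud(c,d);H=cv2.cvtColor(p,cv2.COLOR_RGB2HSV);z=X[...,2]
y=(H[...,0]>17)&(H[...,0]<35)&(H[...,1]>60)
Q=X[y&(abs(z-.092)<.006)&(X[...,1]>.14)&(X[...,0]<.645)]
e=[]
for yy in np.arange(.175,.208,.004):
    s=Q[abs(Q[:,1]-yy)<.003];e.append((yy,np.percentile(s[:,0],1),np.percentile(s[:,0],99)))
e=np.array(e);print("cheese x edges",np.round(e*1000,1).tolist(),np.degrees(np.polyfit(e[:,0],e[:,1],1)[0]))
print("end y",[(a,round(1000*Q[abs(Q[:,0]-a)<.004][:,1].max(),1)) for a in(.597,.61,.625,.633)])
P=X[(abs(z-.058)<.003)];
for a in(.53,.55,.57):
    s=P[(abs(P[:,0]-a)<.005)&(P[:,1]>.2)&(P[:,1]<.25)][:,1]*1000;print("stop",a,s.min(),s.max())
s=P[(P[:,0]>.62)&(P[:,0]<.67)&(P[:,1]>.17)&(P[:,1]<.21)]*1000
for b in(175,185,195,205):
    q=s[abs(s[:,1]-b)<4][:,0];print("fence",b,q.min() if len(q) else None,q.max() if len(q) else None)
m=(X[...,0]>.478)&(X[...,0]<.5)&(X[...,1]>.08)&(X[...,1]<.18)&(z>.045)&(z<.065);print("pin",np.median(X[m],0),m.sum())
o=arm.get_obs();print(o["tool_pos"],o["eef_rot"],o["force"],o["width"])
a=np.zeros((420,800,3),np.uint8);a[:,:560]=p[...,::-1];q,_=imaging.read_camera("side")
a[:320,560:]=cv2.resize(q[150:230,220:280,::-1],(240,320));cv2.imwrite("pics/f.png",a)
E
```

```text
tool_pos: [0.6142, 0.1605, 0.0334]
force: [-8.3, -8.5, 7.7]
tool_pos: [0.6142, 0.1609, 0.0333]
force: [-11.0, -9.5, 10.3]
cheese x edges [[175.0, 590.8, 638.8], [179.0, 591.0, 638.9], [183.0, 591.0, 638.8], [187.0, 590.9, 639.0], [191.0, 591.2, 639.2], [195.0, 591.0, 639.5], [199.0, 591.0, 639.5], [203.0, 590.9, 640.0], [207.0, 590.7, 640.0]] -0.20297652514965997
end y [(0.597, np.float64(213.2)), (0.61, np.float64(213.0)), (0.625, np.float64(212.7)), (0.633, np.float64(212.6))]
stop 0.53 217.9201171361826 231.29812758812665
stop 0.55 217.40506313133716 231.19776438626351
stop 0.57 216.92081530108695 230.92604301820114
fence 175 644.7394358297813 653.2508162370113
fence 185 645.1099304708205 653.7960091392189
fence 195 644.9668284762093 653.940979084767
fence 205 643.0190885160899 653.8194282409872
pin [nan nan nan] 0
[0.61421074 0.16083309 0.03333707] [-2.24613342 -2.19422479  0.00980447] [-11.17508857  -9.85757587  10.62267102] 0.5371734541294111
  return _methods._mean(a, axis=axis, dtype=dtype,
  ret = um.true_divide(
```

View pics/f.png

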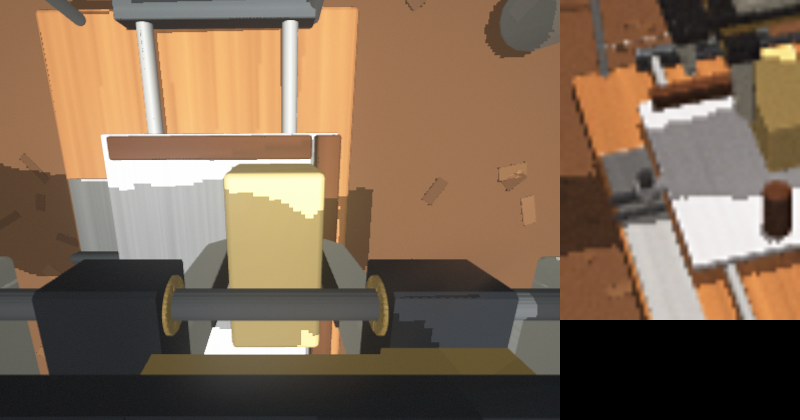

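The fence side is seated (edge 640). At the end, though, the cheese reads 213 and the stop 216–217, so a gap of about 3 mm is likely and the 9 N may only be friction. I'll ease the x and down load, then push y.

```bash
(python3 -m crank '[[[-4,0,0,0,0],[-4,0,0,0,0]]]';python3 -m crank '[[[0,1,0,0,0],[0,1,0,0,0]]]';python3 -m crank '[[[0,1,0,0,0],[0,1,0,0,0]]]';python3 -m crank '[[[0,1,0,0,0],[0,1,0,0,0]]]')|grep -E "pos|^force"
cat > g.py <<'E'
from m import *
p,d=imaging.read_camera("wrist");c=imaging.calibration("wrist");X=cloud(c,d);z=X[...,2]
for a in(.6,.61,.62):
  S=X[(abs(X[...,0]-a)<.006)&(X[...,1]>.195)&(X[...,1]<.235)]*1000
  t=S[abs(S[:,2]-58)<2];f=S[(S[:,2]>60)&(S[:,2]<88)]
  print("x",a,"stop",np.round(np.percentile(t[:,1],[2,98]),1),"end face y",np.round([f[:,1].mean(),f[:,1].max()],1),len(f),"top end",np.round(np.percentile(S[S[:,2]>90][:,1],99),1))
  g=S[(S[:,2]<56)];print("  low pts between",len(g),np.round(g[(g[:,1]<225)][:8]).tolist())
o=arm.get_obs();print(o["tool_pos"],o["force"])
E
python3 g.py
```

```text
tool_pos: [0.6131, 0.1639, 0.0333]
force: [-2.9, -4.6, 0.9]
tool_pos: [0.6131, 0.1641, 0.0333]
force: [-2.5, -6.6, 2.9]
tool_pos: [0.613, 0.1642, 0.0334]
force: [-3.6, -8.8, 3.7]
tool_pos: [0.613, 0.1644, 0.0334]
force: [-3.5, -11.1, 4.6]
x 0.6 stop [216.4 230.2] end face y [216.5 225.9] 130 top end 215.9
  low pts between 138 [[600.0, 216.0, 56.0]]
x 0.61 stop [216.3 230. ] end face y [216.3 216.5] 130 top end 234.7
  low pts between 141 [[613.0, 217.0, 56.0]]
x 0.62 stop [216.2 229.8] end face y [216.2 225.3] 128 top end 234.7
  low pts between 164 []
[0.6130444  0.1643788  0.03342544] [ -3.12707856 -10.84539811   4.94586489]
```

The end face now coincides with the stop (216.3 mm), and y force builds without motion. Restore the fence push and verify.

```bash
(python3 -m crank '[[[2,0,0,0,0],[2,0,0,0,0]]]';python3 -m crank '[[[2,0,0,0,0],[2,0,0,0,0],[2,0,0,0,0]]]')|grep -E "pos|^force"
python3 g.py | grep -v low
python3 - <<'E'
from m import *
p,d=imaging.read_camera("wrist");c=imaging.calibration("wrist");X=cloud(c,d)*1000;z=X[...,2]
for y in(185,195,203,210):
    q=X[(abs(z-92)<5)&(abs(X[...,1]-y)<3)&(abs(X[...,0]-615)<30)];print(y,np.percentile(q[:,0],[1,99]))
f=X[(abs(z-58)<2)&(X[...,0]>625)&(X[...,0]<665)&(X[...,1]>200)&(X[...,1]<226)];print("fence outer",np.percentile(f[:,0],99))
p,d=imaging.read_camera("side");c=imaging.calibration("side");X=cloud(c,d);z=X[...,2]
m=(X[...,0]>.478)&(X[...,0]<.5)&(X[...,1]>.08)&(X[...,1]<.18)&(z>.045)&(z<.065);print("pin",np.median(X[m],0),m.sum())
H=cv2.cvtColor(p,cv2.COLOR_RGB2HSV)
po=(abs(X[...,0]-.577)<.03)&(abs(X[...,1]-.045)<.05)&(abs(z-.087)<.004);print("post",np.median(X[po],0))
E
```

```text
tool_pos: [0.6132, 0.1643, 0.0334]
force: [-9.0, -10.9, 8.5]
tool_pos: [0.6135, 0.1643, 0.0333]
force: [-13.4, -11.4, 13.6]
x 0.6 stop [216.3 230.1] end face y [216.3 216.6] 134 top end 215.8
x 0.61 stop [216.3 229.9] end face y [216.2 216.4] 135 top end 215.7
x 0.62 stop [216.3 229.7] end face y [216.2 228.7] 139 top end 234.5
[0.61346118 0.1642832  0.03334614] [-13.68351643 -12.32583732  13.43764377]
185 [589.82163041 638.14034592]
195 [590.12648569 638.26216602]
203 [590.06167939 638.29855982]
210 [590.1574395  638.47932249]
fence outer 653.7333901585962
pin [0.48913697 0.12988517 0.05182612] 16
post [0.57782079 0.04832859 0.08661704]
```

The y side is seated, but the fence side reads about 1 mm short (638.4, earlier 639.5), so friction at the stop may be holding it. I'll ease y and the down load, then check x.

```bash
(python3 -m crank '[[[0,-3,1,0,0],[0,-3,1,0,0]]]';python3 -m crank '[[[1,0,0,0,0],[1,0,0,0,0]]]';python3 -m crank '[[[0,0,1,0,0],[0,0,1,0,0]]]')|grep -E "pos|^force"
cat > k.py <<'E'
from m import *
p,d=imaging.read_camera("wrist");c=imaging.calibration("wrist");X=cloud(c,d)*1000;z=X[...,2]
for y in(185,195,203,210):
    q=X[(abs(z-92)<5)&(abs(X[...,1]-y)<3)&(abs(X[...,0]-615)<30)];print(y,np.percentile(q[:,0],[1,99]))
Q=X[(abs(z-92)<5)&(abs(X[...,1]-195)<15)&(abs(X[...,0]-614)<20)];print("top slope deg",np.degrees(np.linalg.lstsq(np.c_[Q[:,:2],np.ones(len(Q))],Q[:,2],rcond=None)[0][:2]))
f=X[(abs(z-58)<2)&(X[...,0]>625)&(X[...,0]<665)&(X[...,1]>200)&(X[...,1]<226)];print("fence outer",np.percentile(f[:,0],99))
E
python3 k.py; python3 g.py|grep -v low
```

```text
tool_pos: [0.6142, 0.1639, 0.0336]
force: [-8.7, -4.9, 2.7]
tool_pos: [0.6142, 0.164, 0.0336]
force: [-11.4, -4.6, 5.7]
tool_pos: [0.6142, 0.164, 0.0337]
force: [-9.2, -3.8, -3.4]
185 [590.60969693 638.92578723]
195 [590.97757348 639.29451628]
203 [590.94919373 638.9739428 ]
210 [591.27865796 639.39666374]
top slope deg [-0.43926972 -0.1872835 ]
fence outer 653.7484159287326
x 0.6 stop [216.  229.7] end face y [216.  216.3] 121 top end 215.8
x 0.61 stop [215.9 229.5] end face y [216.  222.8] 124 top end 215.5
x 0.62 stop [215.8 229.3] end face y [215.8 221.5] 124 top end 233.8
[0.61419407 0.1639503  0.03371373] [-8.75887931 -5.06856958 -3.1369012 ]
```

Both faces now coincide with the stops (x 0.6142, end 216.0/215.9). Settle z and firm up y a little.

```bash
(python3 -m crank '[[[0,2,-0.6,0,0],[0,2,-0.6,0,0],[0,2,-0.6,0,0]]]';python3 -m crank '[[[0,0,0,0,0],[0,0,0,0,0],[0,0,0,0,0],[0,0,0,0,0]]]')|grep -E "time|pos|^force|grip"
python3 k.py; python3 g.py|grep -v low
python3 - <<'E'
from m import *
p,d=imaging.read_camera("side");c=imaging.calibration("side");X=cloud(c,d);z=X[...,2]
m=(X[...,0]>.478)&(X[...,0]<.5)&(X[...,1]>.08)&(X[...,1]<.18)&(z>.045)&(z<.065);print("pin",np.median(X[m],0),m.sum())
E
```

```text
time_s: 34.1
tool_pos: [0.6142, 0.1643, 0.0337]
force: [-10.0, -8.3, 1.6]
gripper_force: 30.0
time_s: 34.6
tool_pos: [0.6143, 0.1643, 0.0337]
force: [-9.3, -8.4, 2.4]
gripper_force: 30.0
185 [590.7819452  638.98047794]
195 [590.88647402 639.20314597]
203 [590.99966713 639.15436909]
210 [591.20582191 639.61024826]
top slope deg [-0.39302216 -0.35290809]
fence outer 653.7416101627589
x 0.6 stop [216.4 230.2] end face y [216.5 216.7] 127 top end 216.1
x 0.61 stop [216.2 229.9] end face y [216.4 225.1] 126 top end 215.8
x 0.62 stop [216.1 229.7] end face y [216.1 217.3] 124 top end 234.5
[0.61424194 0.16432789 0.03364676] [-10.50084629  -8.44636215   2.65979265]
pin [0.48941566 0.1310845  0.05242038] 17
```

```bash
python3 -c "
from workcell import finish_job
print(finish_job())"
```

```text
the job is handed in; nothing more can be done
None
```

I handed the job in at about 35 s: the carriage is clicked in between the bars, and the large cheese lies flat in the corner, held with about 10 N against the fence and 8 N against the end stop; nothing else was touched that I know of, and I saw no verdict.

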